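# Open the bar clamp: press the ratchet release and push the sliding jaw back

## Task

The glued block on the bar clamp is dry, so open the clamp right up: press the release tab on top of the sliding jaw and, keeping it pressed down, push the jaw back along its bar, away from the block, until it is fully home against the end stop; then let go and move clear. Do not pick up, knock or shift the block on the bar or any of the things standing round the clamp.

Things in the scene. Friction and masses are not known exactly. Their poses are not given: they have to be found in the camera images.
- clamp: Ratchet bar clamp screwed to the plywood. Level steel bar 24 x 12 mm, 360 long, top 46 mm above the table. Origin on the table under the bar, which runs along this body's y from -210 to +150 mm. Fixed jaw (60 mm wide, 96 tall) at y = -205 to -171; end stop (50 wide, 72 tall) at the other end, its face at y = +115. The sliding jaw between them goes back towards +y.
- jaw (a joint): Travel of the sliding jaw along the clamp's +y, m: 0 = most forward, 0.120 = fully back on the end stop; starts at 0 to 0.030. The jaw is a grey carriage round the bar, 64 mm wide, 90 long, 52 high, with an upright fin at its rear. Friction 2.5 N. With the tab not pressed it goes back one tooth (10 mm) at most, then locks; forwards it always moves.
- release (a joint): How far the release tab is pressed, m: 0 = up, 0.010 = bottomed. Vertical spring, 2.4 N at the top, 8.4 N at the bottom. Left alone it rests at 0 to 0.0055, as the pawl happens to sit on a tooth. The ratchet is free from 0.0065 on and must be kept there while the jaw is pushed. The tab springs up when let go.
- tab_top (a point): Centre of the upper face of the release tab: black ribbed rubber plate, 50 mm across the bar and 56 mm along it, on top of the sliding jaw just in front (-y) of the fin. 70 mm above the table when fully up, 60 mm when bottomed. Rides with the jaw. Same axes as the clamp.
- fin_face (a point): Centre of the front (-y) face of the jaw's upright fin, 80 mm above the table, 34 mm further along the clamp's +y than tab_top. The fin is 64 mm wide, 16 thick, top 96 mm above the table. A fingertip standing on the tab can push the jaw back against this face. Same axes as the clamp.
- end_stop (a point): Centre of the end stop's face, 60 mm above the table, which the jaw's rear meets at full travel.
- block: Loose glued wooden cross, 70 x 34 x 22 mm, resting on the bar between the jaws; leave it there. Origin at the centre of its underside.
- teapot_lid: White ceramic teapot lid, 90 mm across, 48 mm tall, beside the clamp. Origin at the centre of its underside.
- funnel: Red plastic funnel standing mouth down, 110 mm across, 100 mm tall, beside the clamp. Origin at the centre of its underside.
- shaker: Closed stainless steel cocktail shaker, 88 mm across, 213 mm tall. Origin at the centre of its underside.
- glue_bottle: White glue bottle, 60 mm across, 150 mm tall. Origin at the centre of its underside.
- mug: Blue ceramic mug, 82 mm across, 95 mm tall. Origin at the centre of its underside.

How it is judged:
On the way, in this order (a step that is already met when the one before it is completed fails the run):
1. the release tab is pressed while the jaw is still well forward (value of joint release above 0.0065 m and value of joint jaw below 0.06 m), for 0.05 s.
2. the jaw is pushed fully back (value of joint jaw above 0.115 m), for 0.1 s.
At the end, for the whole second after the job is handed in: The jaw stands within 5 mm of the end stop and is at rest, the tab has sprung up, and every other loose thing is within 15 mm of where it began (value of joint jaw above 0.115 m and velocity of joint jaw between -0.005 and 0.005 m/s and value of joint release below 0.0062 m and distance of each of block, teapot_lid, funnel, shaker, glue_bottle, mug from where it was at the start of the episode below 0.015 m); the robot touches nothing.
It fails at once if a bystander is lifted, knocked over or shifted by more than 15 mm (distance of any of block, teapot_lid, funnel, shaker, glue_bottle, mug from where it was at the start of the episode above 0.015 m or angle between any of block, teapot_lid, funnel, shaker, glue_bottle, mug's own z axis and vertical above 0.3 rad).
It fails at once if the fingers push on a bystander or the block (contact force between the fingers and block above 2 N or contact force between the fingers and teapot_lid above 2 N or contact force between the fingers and funnel above 2 N or contact force between the fingers and shaker above 2 N or contact force between the fingers and glue_bottle above 2 N or contact force between the fingers and mug above 2 N).
It also fails if it takes over 38 s, if anything falls off the work surface, if the arm or the gripper's body presses on something with over 40 N, if the wrist force passes 120 N, or if a joint passes its speed limit or range.

## Robot

A 6-joint arm with a two-finger parallel gripper is mounted at the origin on the work surface. World frame = base frame: x ahead of the robot, y to its left, z up, the work surface at z = 0. Lengths are in m, angles in rad, forces in N, time in s.
With the tool pointing down it reaches from about 0.275 to 0.825 m from the base axis. Payload 4.9 kg.
Tool frame: the origin (TCP) lies on the mounting face of the last link; the fingertips stand 173 mm ahead of it and the grasp point (between the pads) lies 155 mm ahead of it (manip.tip_reach is the distance from the TCP to the fingertips, in m); z points along the fingers, y is the line along which they close (so a half turn about z gives the same grasp; the last joint's range is limited). The gripper opens to 85 mm and grips with 20 to 120 N. Pads are 22 mm wide; open, the fingers measure 114 mm over their backs; the gripper's body (76 mm by 85 mm) begins 54 mm behind the grasp point. The pads swing forward as they close: fully open they stand 13 mm farther back than shut.
Start: joints at [-1.307, 0.326, -0.193, 1.052, 0, 1.437], TCP at [0.213, -0.507, 0.405] pointing down, gripper open.
Joint ranges: [-2.65, 2.65], [-0.97, 1.79], [-1.3, 1.35], [-1.93, 2.1], [-1.47, 1.37], [-3.14, 3.14]. Speed limits (rad/s): [2.57, 2.57, 3.14, 3.14, 3.14, 3.14].

## Interface

Orientations are given as a unit quaternion [w, x, y, z].
In Python, from workcell import manip gives the robot as it stands.
- The arm moves only by the tool move_arm, never from a script. Its argument "rows" is a list of rows, each a list of 5 numbers: the shift along the tool's x, y, z in m, then the turn about the tool's z in degrees, then the closure, from 0 (fully open) to 1 (shut). A call has 1 to 20 rows; each row shifts and turns the commanded pose from where the row before left it, along the tool's axes as they then stand; what a row does not reach is not made up. A row lasts 1/8 s, in which the tool goes at most 62.5 mm and 10.7 degrees, less where a joint would pass 70% of its speed; a pose out of reach is approached as far as the arm can. A call with a gripper value outside its range is refused whole. The fingers move at their own pace and stop on an object; "grip_force" is the grip in N (left out, the last holds). Time passes only in rows, so rows that do not move let the fingers close. It gives the time, the measured TCP pose, the force, the opening and the grip force at its end, in the units of the state.
- manip.get_state(): the state, without advancing time (a new reading comes with each control period).
- manip.snapshot(name): name is "scene" or "top"; returns a dict with "color" (384x512x3 uint8, blue, green, red), "mtx" (3x3 intrinsics, pixels), "extrinsics" (4x4, takes a point from world to camera coordinates). Camera axes: x right, y down, z forward; pixel columns grow to the right and rows downward; lengths in m; the calibration is good to about 2 mm. A picture is of the moment at which its call begins. There is no depth.
- manip.job_done(): hands the job in; it is judged then, once.
The state is a dict: "time_s": time; "joint_positions": joint angles; "dq": joint speeds; "tau": joint torques, N m; "tcp_pos": TCP position; "orientation": TCP orientation; "ft_force": force on the tool from outside, world axes, zero at the start; "wrist_torque": the same for the moment, N m; "opening": finger opening in m; "grasp_force": force on a finger pad.
Only numpy, scipy, OpenCV 4.12 (cv2) and the standard library are available. Lean on these libraries where they do the work, as an engineer would, in place of code of your own. Each camera call takes 0.05 s, during which the arm holds its last target. There are 200 camera calls.

## Working session

There is one attempt and no reset: what is moved stays moved. The work goes in short steps, Python scripts to look and compute and a tool call to move; the robot and the scene stay as the last step left them, time stands still between calls to the robot, and variables do not carry over. Pictures are saved under pics/ and viewed, at most 10 in all, crops included, and the job is handed in when it is done.

Besides the shell and the picture viewer there is one more tool, called after "Emit:" as name(argument=value, ...) on one line, values as JSON. move_arm: Moves the arm, as the interface text tells. Its arguments: {"type":"object","properties":{"rows":{"type":"array","items":{"type":"array","items":{"type":"number"}}},"grip_force":{"type":"number"}},"required":["rows"]}

```bash
mkdir -p pics; python3 - <<'E'
from workcell import manip
import cv2,pickle
for n in("scene","top"):
    s=manip.snapshot(n);cv2.imwrite(f"pics/{n}0.png",s["color"]);pickle.dump(s,open(n+".pkl","wb"));print(s["mtx"],s["extrinsics"])
print(manip.get_state(),manip.tip_reach)
E
```

```text
[[393.94469325   0.         253.97730377]
 [  0.         393.94469325 185.80828658]
 [  0.           0.           1.        ]] [[ 0.34052081  0.9402005   0.00828209 -0.25255112]
 [ 0.78664606 -0.28005972 -0.55023135 -0.42659722]
 [-0.51500831  0.1938803  -0.83497118  1.30990067]
 [ 0.          0.          0.          1.        ]]
[[417.71528168   0.         257.98506565]
 [  0.         417.71528168 187.63524694]
 [  0.           0.           1.        ]] [[-0.01006022 -0.9998327  -0.01527613  0.04700455]
 [-0.99506873  0.01151749 -0.09851686  0.59865191]
 [ 0.09867632  0.0142097  -0.99501812  1.18315494]
 [ 0.          0.          0.          1.        ]]
{'time_s': 0.1, 'joint_positions': array([-1.30718950e+00,  3.26861925e-01, -1.93486546e-01,  1.05200470e+00,
       -2.84745809e-06,  1.43660690e+00]), 'dq': array([-1.54321636e-03, -2.77616004e-04,  1.78149808e-03,  3.53098334e-04,
       -1.96577202e-03, -1.70331081e-05]), 'tau': array([ 4.65209487e-04, -4.44237721e+01,  2.63039160e+01,  7.88917387e-03,
       -1.48585304e-04, -8.66195734e-06]), 'tcp_pos': array([ 0.21301139, -0.50679814,  0.40398319]), 'orientation': array([-7.76702527e-04,  9.80284595e-01,  1.97589239e-01, -5.17563915e-05]), 'ft_force': array([-1.01490275,  0.01657927,  0.26776975]), 'wrist_torque': array([-0.02462734,  0.00501022, -0.01617705]), 'grasp_force': 0.0, 'opening': 0.0851518166458872} 0.1734
```

View pics/scene0.png

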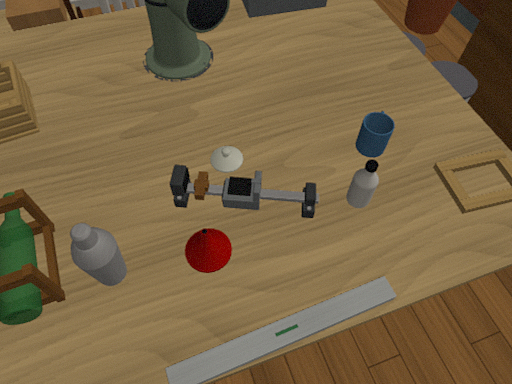

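View pics/top0.png

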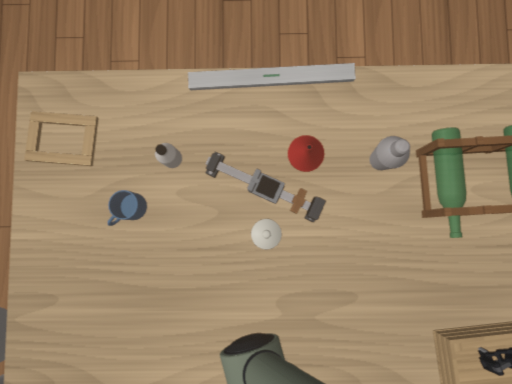

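The top view shows the black tab near (268,187) and the fin near (255,181). The fixed jaw is at (315,209), the end stop at (215,164), the funnel at (306,153) and the lid at (266,234). In the scene view the tab is near (240,186).

```bash
cat > h.py <<'E'
import pickle,cv2,numpy as np
def load(n): return pickle.load(open(n+".pkl","rb"))
def ray(s,uv,z):
    E=s["extrinsics"];R=E[:3,:3];c=-R.T@E[:3,3]
    d=R.T@np.linalg.solve(s["mtx"],[uv[0],uv[1],1]);return c+d*(z-c[2])/d[2]
def proj(s,p):
    q=s["mtx"]@(s["extrinsics"][:3,:3]@p+s["extrinsics"][:3,3]);return q[:2]/q[2]
E
python3 - <<'E'
from h import *
ims=[]
for n,(x0,y0,x1,y1) in dict(top=(200,130,340,260),scene=(160,135,330,275)).items():
    s=load(n);c=s["color"];m=(c.max(2)<48).astype(np.uint8);m[:y0]=0;m[y1:]=0;m[:,:x0]=0;m[:,x1:]=0
    k,l,st,ce=cv2.connectedComponentsWithStats(m)
    for i in range(1,k):
        if st[i,4]>25:
            r=cv2.minAreaRect(np.argwhere(l==i)[:,::-1].astype(np.float32));print(n,st[i],ce[i].round(1),r)
            for z in(.066,.07,.072,.096):print("  ",z,ray(s,r[0],z).round(4))
    ims.append(cv2.resize(c[y0:y1,x0:x1],(400,400),interpolation=cv2.INTER_CUBIC))
cv2.imwrite("pics/crop.png",np.hstack(ims))
E
```

```text
scene [170 166  20  41 344] [181.1 190.1] ((179.25634765625, 185.91116333007812), (18.737974166870117, 40.53956985473633), 4.085616588592529)
   0.066 [ 0.5456 -0.1213  0.066 ]
   0.07 [ 0.5484 -0.1214  0.07  ]
   0.072 [ 0.5498 -0.1214  0.072 ]
   0.096 [ 0.5664 -0.1218  0.096 ]
scene [228 177  23  19 378] [239.3 186.2] ((239.2487335205078, 186.01776123046875), (22.30032730102539, 17.099292755126953), 4.085616588592529)
   0.066 [0.5944 0.0149 0.066 ]
   0.07 [0.5969 0.0142 0.07  ]
   0.072 [0.5982 0.0138 0.072 ]
   0.096 [0.6133 0.0092 0.096 ]
scene [302 184  13  34 213] [307.6 204.3] ((308.188232421875, 200.55294799804688), (11.964653968811035, 32.979496002197266), 4.39870548248291)
   0.066 [0.6879 0.1551 0.066 ]
   0.07 [0.69   0.1536 0.07  ]
   0.072 [0.691  0.1529 0.072 ]
   0.096 [0.7034 0.1441 0.096 ]
```

View pics/crop.png

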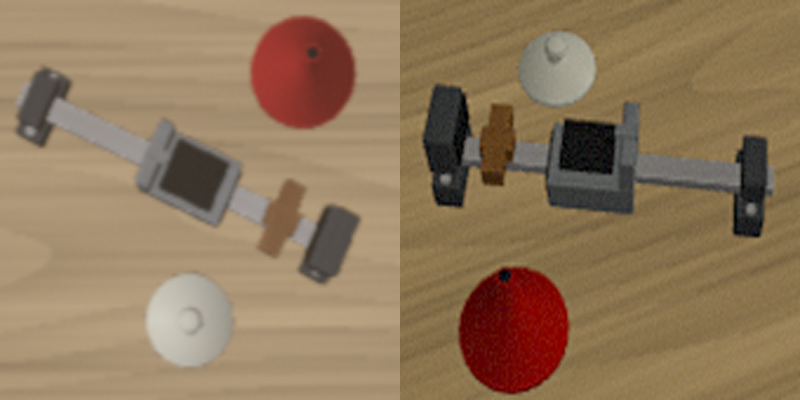

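The left half shows the top view, with the tab near crop (193,175). The fin stands up-left of it, the fixed jaw is at (332,240) and the end stop at (43,105). The dark mask for the top view needs a higher threshold.

```bash
python3 - <<'E'
from h import *
s=load("top");c=s["color"];x0,y0,x1,y1=200,130,340,260
for th in(70,85):
    m=(c.max(2)<th).astype(np.uint8);m[:y0]=0;m[y1:]=0;m[:,:x0]=0;m[:,x1:]=0
    k,l,st,ce=cv2.connectedComponentsWithStats(m)
    for i in range(1,k):
        if st[i,4]>25:
            r=cv2.minAreaRect(np.argwhere(l==i)[:,::-1].astype(np.float32));print(th,st[i],ce[i].round(1),r)
            for z in(.066,.07,.072,.096):print("  ",z,ray(s,ce[i],z).round(4))
# red funnel, white lid
for nm,mm in dict(fun=(c[...,2]>100)&(c[...,1]<70),lid=(c.min(2)>150)).items():
    m=mm.astype(np.uint8);m[:y0]=0;m[y1:]=0;m[:,:x0]=0;m[:,x1:]=0
    k,l,st,ce=cv2.connectedComponentsWithStats(m);i=1+st[1:,4].argmax();print(nm,st[i],ray(s,ce[i],.02))
E
```

```text
70 [257 176  22  22 298] [267.5 186.5] ((267.45361328125, 186.47938537597656), (18.073162078857422, 16.347074508666992), 23.96249008178711)
   0.066 [0.5986 0.0132 0.066 ]
   0.07 [0.5982 0.0132 0.07  ]
   0.072 [0.598  0.0132 0.072 ]
   0.096 [0.5955 0.0135 0.096 ]
85 [207 153  17  24 174] [214.4 163.2] ((214.21461486816406, 164.3682861328125), (10.616140365600586, 22.140241622924805), 24.77513885498047)
   0.066 [0.6665 0.1629 0.066 ]
   0.07 [0.6659 0.1624 0.07  ]
   0.072 [0.6656 0.1622 0.072 ]
   0.096 [0.6617 0.1593 0.096 ]
85 [256 176  24  22 331] [267.5 186.4] ((267.4417419433594, 186.42807006835938), (19.034934997558594, 17.29696273803711), 24.443954467773438)
   0.066 [0.5986 0.0133 0.066 ]
   0.07 [0.5982 0.0133 0.07  ]
   0.072 [0.598  0.0133 0.072 ]
   0.096 [0.5956 0.0135 0.096 ]
85 [306 198  18  23 235] [314.6 208.6] ((314.46905517578125, 208.81959533691406), (11.270342826843262, 22.439151763916016), 23.962491989135742)
   0.066 [ 0.5348 -0.1178  0.066 ]
   0.07 [ 0.5346 -0.1173  0.07  ]
   0.072 [ 0.5345 -0.117   0.072 ]
   0.096 [ 0.5334 -0.1141  0.096 ]
fun [289 136  35  35 969] [ 0.70036723 -0.10094861  0.02      ]
lid [251 219  25  30 591] [0.46591518 0.02557348 0.02      ]
```

Both views put the tab at about (0.598, 0.013) at z = 0.07, and its size fits. The bar runs at a yaw of about 64.7°, and the jaw is about 0.109 m short of the end stop. I'll move over the tab with the fingers shut, then turn tool x along the bar.

Emit:
move_arm(rows=[[0.0405, -0.0243, 0, 0, 1], [0.0405, -0.0243, 0, 0, 1], [0.0405, -0.0243, 0, 0, 1], [0.0405, -0.0243, 0, 0, 1], [0.0405, -0.0243, 0, 0, 1], [0.0405, -0.0243, 0, 0, 1], [0.0405, -0.0243, 0, 0, 1], [0.0405, -0.0243, 0, 0, 1], [0.0405, -0.0243, 0, 0, 1], [0.0405, -0.0243, 0, 0, 1], [0.0405, -0.0243, 0, 0, 1], [0.0405, -0.0243, 0, 0, 1], [0.0405, -0.0243, 0, 0, 1], [0.0405, -0.0243, 0, 0, 1], [0, 0, 0, -8.4, 1], [0, 0, 0, -8.4, 1], [0, 0, 0, -8.4, 1], [0, 0, 0, -8.4, 1], [0, 0, 0, -8.4, 1], [0, 0, 0, 0, 1]])

```text
time_s: 2.6
tcp_pos: [0.6039, 0.0262, 0.4042]
orientation: [-0.0, 0.845, 0.535, -0.0]
ft_force: [-0.1, 1.0, 0.2]
opening: 0.0001
grasp_force: 0.0
```

```bash
cat > t.py <<'E'
from workcell import manip
import numpy as np
from scipy.spatial.transform import Rotation as R
s=manip.get_state();q=s["orientation"];M=R.from_quat(q[[1,2,3,0]]).as_matrix()
print(s["time_s"],s["tcp_pos"].round(4),"tip",(s["tcp_pos"]+M[:,2]*manip.tip_reach).round(4),s["ft_force"].round(2),s["opening"])
print(M.round(4))
u=np.array([.427,.904,0]);
for g in [(.6044,.027,.075)]:print("to goal in tool",(M.T@(np.array(g)-s["tcp_pos"]-M[:,2]*manip.tip_reach)).round(4))
print("yaw x",np.degrees(np.arctan2(M[1,0],M[0,0])),s["joint_positions"].round(3))
E
python3 t.py
```

```text
2.6 [0.6039 0.0262 0.4042] tip [0.6037 0.0262 0.2308] [-0.1   1.02  0.16] 6.886126390907363e-05
[[ 4.274e-01  9.040e-01 -1.000e-03]
 [ 9.040e-01 -4.274e-01  0.000e+00]
 [-4.000e-04 -1.000e-03 -1.000e+00]]
to goal in tool [0.0011 0.0005 0.1558]
yaw x 64.69429175052136 [-0.079  0.428 -0.041  1.102 -0.     1.934]
```

Emit:
move_arm(rows=[[0, 0, 0.03, 0, 1], [0, 0, 0.03, 0, 1], [0, 0, 0.03, 0, 1], [0, 0, 0.03, 0, 1], [0, 0, 0.02, 0, 1], [0, 0, 0.01, 0, 1], [0, 0, 0, 0, 1], [0, 0, 0, 0, 1]])

```text
time_s: 3.6
tcp_pos: [0.6045, 0.0262, 0.2556]
orientation: [0.0, 0.845, 0.536, 0.001]
ft_force: [0.5, 0.3, 0.7]
opening: 0.0001
grasp_force: 0.0
```

```bash
python3 t.py; python3 - <<'E'
from workcell import manip
import cv2,numpy as np
a=manip.snapshot("scene")["color"][130:250,160:330];b=manip.snapshot("top")["color"][130:260,200:340]
cv2.imwrite("pics/c1.png",np.hstack([cv2.resize(i,(400,400),interpolation=cv2.INTER_CUBIC) for i in(a,b)]))
E
```

```text
3.6 [0.6045 0.0262 0.2556] tip [0.6047 0.0262 0.0822] [0.53 0.28 0.66] 0.00010281142504906347
[[ 4.264e-01  9.045e-01  1.500e-03]
 [ 9.045e-01 -4.264e-01 -1.000e-04]
 [ 6.000e-04  1.400e-03 -1.000e+00]]
to goal in tool [ 0.0006 -0.0007  0.0072]
yaw x 64.76270305804599 [-0.079  0.557 -0.238  0.774  0.     1.933]
```

View pics/c1.png

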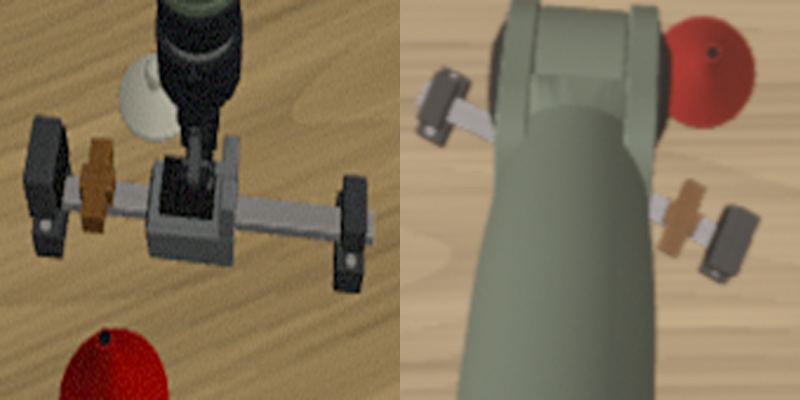

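The shut fingertip hangs over the tab, just in front of the fin (left half, about (200,185)), and nothing else is near it. Next I press down.

Emit:
move_arm(rows=[[0, 0, 0.008, 0, 1], [0, 0, 0.006, 0, 1], [0, 0, 0.005, 0, 1], [0, 0, 0.002, 0, 1], [0, 0, 0, 0, 1], [0, 0, 0, 0, 1]])

```text
time_s: 4.45
tcp_pos: [0.6042, 0.0262, 0.2343]
orientation: [0.0, 0.844, 0.536, 0.0]
ft_force: [-1.2, -0.2, 7.7]
opening: 0.0004
grasp_force: 3.6
```

```bash
python3 t.py
```

```text
4.45 [0.6042 0.0262 0.2343] tip [0.6044 0.0262 0.0609] [-1.23 -0.17  7.67] 0.0003738945969808969
[[ 4.259e-01  9.048e-01  9.000e-04]
 [ 9.048e-01 -4.259e-01 -1.000e-04]
 [ 3.000e-04  8.000e-04 -1.000e+00]]
to goal in tool [ 0.0007 -0.0003 -0.0141]
yaw x 64.7911284114453 [-0.079  0.581 -0.258  0.73  -0.     1.932]
```

7.7 N with the tip at 0.061 m means the tab is about 9 mm down, so the ratchet is free. I push back 100 mm first, pressing slightly harder.

Emit:
move_arm(rows=[[0, 0, 0.001, 0, 1], [0.004, 0, 0, 0, 1], [0.004, 0, 0, 0, 1], [0.004, 0, 0, 0, 1], [0.006, 0, 0, 0, 1], [0.006, 0, 0, 0, 1], [0.006, 0, 0, 0, 1], [0.006, 0, 0, 0, 1], [0.006, 0, 0, 0, 1], [0.006, 0, 0, 0, 1], [0.006, 0, 0, 0, 1], [0.006, 0, 0, 0, 1], [0.006, 0, 0, 0, 1], [0.006, 0, 0, 0, 1], [0.006, 0, 0, 0, 1], [0.006, 0, 0, 0, 1], [0.006, 0, 0, 0, 1], [0.004, 0, 0, 0, 1], [0, 0, 0, 0, 1]])

```text
time_s: 6.82
tcp_pos: [0.6442, 0.1114, 0.2335]
orientation: [0.0, 0.844, 0.536, 0.0]
ft_force: [-1.8, 0.1, 7.7]
opening: 0.0
grasp_force: 3.9
```

```bash
python3 t.py; python3 - <<'E'
from workcell import manip
import cv2
cv2.imwrite("pics/c2.png",cv2.resize(manip.snapshot("scene")["color"][130:250,160:330],(566,400),interpolation=cv2.INTER_CUBIC))
E
```

```text
6.825 [0.6442 0.1114 0.2335] tip [0.6443 0.1114 0.0601] [-1.81  0.1   7.68] 8.199289354957076e-06
[[ 4.257e-01  9.049e-01  7.000e-04]
 [ 9.049e-01 -4.257e-01 -2.000e-04]
 [ 1.000e-04  7.000e-04 -1.000e+00]]
to goal in tool [-0.0933 -0.0002 -0.0149]
yaw x 64.80383142390929 [ 0.058  0.66  -0.11   0.8   -0.     2.069]
```

View pics/c2.png

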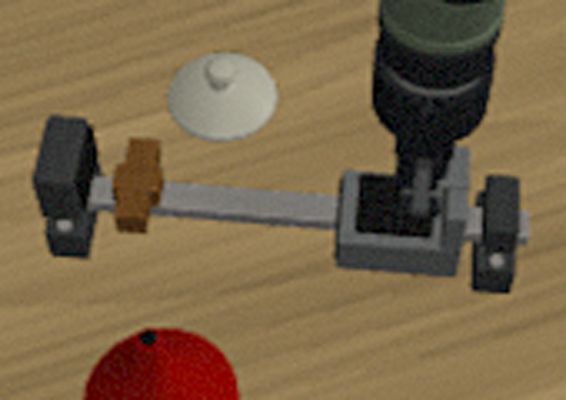

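The jaw has followed: its fin is at crop (455,190), and a short gap is left before the end stop at (497,230). The block, lid and funnel are unmoved. I keep pushing in small steps and watch the force.

Emit:
move_arm(rows=[[0.004, 0, 0, 0, 1], [0.004, 0, 0, 0, 1], [0.004, 0, 0, 0, 1], [0.003, 0, 0, 0, 1], [0.003, 0, 0, 0, 1], [0, 0, 0, 0, 1]])

```text
time_s: 7.62
tcp_pos: [0.6516, 0.1267, 0.2334]
orientation: [0.001, 0.845, 0.535, -0.001]
ft_force: [-2.8, -3.2, 7.8]
opening: -0.0003
grasp_force: 4.3
```

```bash
python3 t.py
```

```text
7.625 [0.6516 0.1267 0.2334] tip [0.6516 0.1261 0.06  ] [-2.79 -3.2   7.79] -0.0003346556035502251
[[ 4.266e-01  9.044e-01 -1.000e-04]
 [ 9.044e-01 -4.266e-01 -3.200e-03]
 [-2.900e-03  1.300e-03 -1.000e+00]]
to goal in tool [-0.1098 -0.0004 -0.0147]
yaw x 64.7487521180772 [ 0.082  0.677 -0.078  0.817 -0.003  2.093]
```

Emit:
move_arm(rows=[[0.003, 0, 0, 0, 1], [0.003, 0, 0, 0, 1], [0.003, 0, 0, 0, 1], [0, 0, 0, 0, 1], [0, 0, 0, 0, 1]])

```text
time_s: 8.25
tcp_pos: [0.6548, 0.133, 0.2334]
orientation: [0.003, 0.845, 0.535, -0.003]
ft_force: [-6.2, -10.7, 11.3]
opening: -0.0001
grasp_force: 8.8
```

```bash
python3 t.py; python3 - <<'E'
from workcell import manip
import cv2
cv2.imwrite("pics/c3.png",cv2.resize(manip.snapshot("scene")["color"][130:250,160:330],(566,400),interpolation=cv2.INTER_CUBIC))
E
```

```text
8.25 [0.6548 0.133  0.2334] tip [0.6545 0.1317 0.06  ] [ -6.24 -10.71  11.35] -8.377489866446998e-05
[[ 0.4281  0.9038 -0.002 ]
 [ 0.9037 -0.4281 -0.0077]
 [-0.0078  0.0015 -1.    ]]
to goal in tool [-0.1162 -0.0004 -0.0141]
yaw x 64.65491190716442 [ 0.092  0.685 -0.061  0.827 -0.008  2.105]
```

View pics/c3.png

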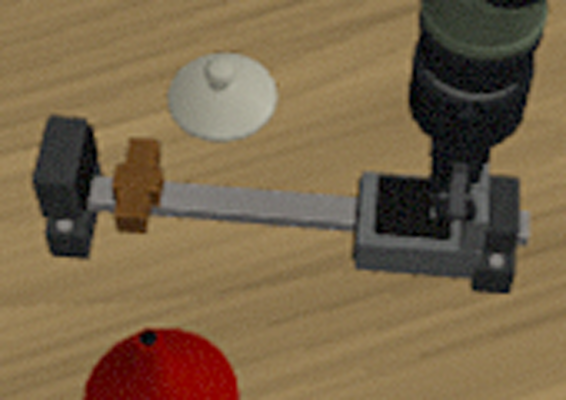

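The jaw now touches the end stop, at crop (480,220), and the push force has risen to 12 N. I push a few mm more to confirm it's seated, then back off slightly and lift.

Emit:
move_arm(rows=[[0.002, 0, 0, 0, 1], [0.002, 0, 0, 0, 1], [0, 0, 0, 0, 1], [0, 0, 0, 0, 1]])

```text
time_s: 8.8
tcp_pos: [0.6554, 0.1341, 0.2334]
orientation: [0.005, 0.846, 0.534, -0.006]
ft_force: [-11.3, -20.3, 17.2]
opening: -0.0001
grasp_force: 16.3
```

```bash
python3 t.py
```

```text
8.8 [0.6554 0.1341 0.2334] tip [0.6544 0.1316 0.0601] [-11.27 -20.33  17.19] -9.890438372665836e-05
[[ 0.43    0.9028 -0.0054]
 [ 0.9027 -0.4301 -0.0144]
 [-0.0154  0.0013 -0.9999]]
to goal in tool [-0.1162 -0.0002 -0.0132]
yaw x 64.5275307795153 [ 0.094  0.688 -0.055  0.834 -0.014  2.11 ]
```

The tip stayed put while the force rose to 23 N, so the jaw is seated. I ease the push without leaving the fin, then lift straight up.

Emit:
move_arm(rows=[[-0.003, 0, 0, 0, 1], [-0.003, 0, 0, 0, 1], [0, 0, 0, 0, 1], [0, 0, -0.006, 0, 1], [0, 0, -0.008, 0, 1], [0, 0, -0.012, 0, 1], [-0.003, 0, -0.02, 0, 1], [0, 0, -0.04, 0, 1], [0, 0, -0.04, 0, 1], [0, 0, -0.04, 0, 1], [0, 0, -0.03, 0, 1], [-0.04, 0, 0, 0, 1], [-0.05, 0, 0, 0, 1], [-0.05, 0, 0, 0, 1], [-0.04, 0, 0, 0, 1], [0, 0, 0, 0, 1], [0, 0, 0, 0, 1]])

```text
time_s: 10.92
tcp_pos: [0.5772, -0.0311, 0.4299]
orientation: [0.0, 0.844, 0.536, 0.001]
ft_force: [0.1, -0.4, 0.1]
opening: 0.0001
grasp_force: 0.0
```

```bash
python3 t.py; python3 - <<'E'
from workcell import manip
import cv2,numpy as np
a=manip.snapshot("scene")["color"];b=manip.snapshot("top")["color"]
cv2.imwrite("pics/c4.png",np.hstack([cv2.resize(i,(400,400),interpolation=cv2.INTER_CUBIC) for i in(a[100:250,160:330],b[130:260,200:340])]))
E
```

```text
10.925 [ 0.5772 -0.0311  0.4299] tip [ 0.5777 -0.031   0.2565] [ 0.06 -0.37  0.08] 9.394246779677174e-05
[[ 4.256e-01  9.049e-01  2.600e-03]
 [ 9.049e-01 -4.256e-01  9.000e-04]
 [ 2.000e-03  2.000e-03 -1.000e+00]]
to goal in tool [ 0.0635 -0.0008  0.1817]
yaw x 64.81190030920942 [-1.820e-01  3.630e-01 -7.400e-02  1.132e+00  1.000e-03  1.829e+00]
```

View pics/c4.png

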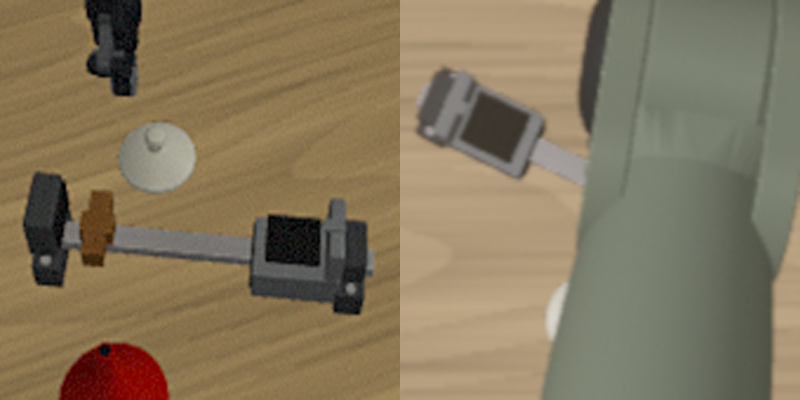

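Both views show the jaw flush against the end stop. The tab is free, the block and other objects haven't moved, and the arm is clear.

```bash
python3 -c "
from workcell import manip
print(manip.job_done())"
```

```text
the job is handed in; nothing more can be done
None
```

I pressed the release tab, pushed the jaw fully back against the end stop, let go and moved clear, then handed the job in at about 11 s; the last pictures showed the block, lid and funnel in place, but the hand-in gave no verdict.

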